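# Nest the cleaned mould set

## Robot

A 6-joint arm with a two-finger parallel gripper is mounted at the origin on the work surface. World frame = base frame: x ahead of the robot, y to its left, z up, the work surface at z = 0. Lengths are in m, angles in rad, forces in N, time in s.
With the tool pointing down it reaches from about 0.35 to 1 m from the base axis. Payload 7.1 kg.
Tool frame: the origin (TCP) lies between the finger pads; the fingertips stand 22 mm ahead of it and the grasp point (between the pads) lies 3 mm ahead of it; x points along the fingers, y is the direction in which the jaws open and shut, and the axes are right-handed (so a half turn about x gives the same grasp; the last joint's range is limited). The gripper opens to 85 mm and grips with 20 to 120 N. Pads are 22 mm wide; open, the fingers measure 114 mm over their backs; the gripper's body (76 mm by 85 mm) begins 54 mm behind the grasp point. The pads swing forward as they close: fully open they stand 13 mm farther back than shut.
Start: joints at [1.128, 0.423, 1.63, -0, 1.089, -0.019], TCP at [0.257, 0.57, 0.253] pointing down, gripper open.
Joint ranges: [-3, 3], [-0.9, 2.11], [0.09, 2.58], [-1.31, 4.45], [0.11, 2.69], [-2.54, 2.54]. Speed limits (rad/s): [2.39, 2.39, 3.01, 3.14, 3.14, 3.14].

## Interface

Orientations are given as a rotation vector (axis times angle).
In Python, from rig import manip gives the robot as it stands. The module is installed in compiled form; this text tells all that it offers. Calls block until the motion is done:
- manip.move_to(position, orientation): joint-space move of the TCP to a pose.
- manip.servo_line(position, orientation=None, rate=0.15): straight line of the TCP; orientation=None keeps the orientation; rate is the mean speed in m/s.
- manip.set_joints(angles): joint-space move.
- manip.command_gripper(opening, f_grip=None): finger opening in m; f_grip is the grip in N (None keeps the last); returns when the fingers have stopped.
- manip.hold(seconds).
- manip.solve_ik(position, orientation): joint angles nearest the present ones, or None.
- manip.camera(name): name is "scene" or "top"; returns a dict with "image" (384x512x3 uint8, red, green, blue), "fx", "fy", "cx", "cy" (pixels), "cam_to_world" (4x4, takes a point from camera to world coordinates). Camera axes: x right, y down, z forward; pixel columns grow to the right and rows downward; lengths in m; the calibration is good to about 2 mm. A picture is of the moment at which its call begins. There is no depth.
A pose or a line that the arm cannot do raises manip.IKError and nothing moves.
- manip.sign_off(): hands the job in, once; it reports no verdict.
Readings, each from a call of its own:
- manip.get_time(): time.
- manip.get_joint_positions(): joint angles.
- manip.get_joint_vel(): joint speeds.
- manip.get_tau(): joint torques, N m.
- manip.get_position(): TCP position.
- manip.get_ee_rot(): TCP orientation.
- manip.get_contact_force(): force on the tool from outside, world axes, zero at the start.
- manip.get_torque(): the same for the moment, N m.
- manip.get_width(): finger opening in m.
Only numpy, scipy, OpenCV 4.12 (cv2) and the standard library are available. Lean on these libraries where they do the work, as an engineer would, in place of code of your own. Each camera call takes 0.05 s, during which the arm holds its last target.

## Task

The cleaned concrete moulds are to be put away nested, working from the largest to the smallest: first stand the green mould tube inside the wide steel mould and let go of it, then stand the slim brass tube inside the green one. Set each down on the floor of the one around it rather than dropping it, leave the whole nest standing upright on the bench, and leave the concrete test cylinder, the white bowl and the wire brush where they are.

Things in the scene. Friction and masses are not known exactly. Their poses are not given: they have to be found in the camera images.
- large_c (a point): Wide steel mould, the largest: open-topped round pan, loose, 0.8 kg, need not be moved. Outside diameter 102, inside 92, height 40, floor 5 mm thick; two bolt lugs on opposite sides reach 63 mm from the axis, up to 33 mm high. Point: on its axis, half-way up (20 mm above its underside); z up along the axis.
- mid_c (a point): Green mould tube, the middle one: round cup, open end up, loose, about 0.2 kg. Outside diameter 64, inside 56, height 90, floor 4 mm thick. Point: on its axis, half-way up (45 mm above its underside); z up along the axis. Nested, its top 55 mm stand clear of the steel rim; grip it there across the outside (fingertips 40 mm or more above its underside): no room for fingers in the gap.
- small_c (a point): Slim brass tube, the smallest: round cup, open end up, loose, about 0.15 kg. Outside diameter 36, inside 30, height 125, floor 4 mm thick. Point: on its axis, half-way up (62.5 mm above its underside); z up along the axis. Nested, its top 39 mm stand clear of the green rim; grip it there across the outside (fingertips 90 mm or more above its underside): no room for fingers in the gap.
- core_center (a point): Bystander: solid concrete test cylinder, 56 mm in diameter, 95 mm high, standing upright. The point is its centre.
- bowl_c (a point): Bystander: white plastic mixing bowl, 130 mm across the rim, 50 mm high. The point is on its axis, 25 mm above the bench.
- brush_c (a point): Bystander: wire brush with a wooden back, 235 mm long along its x (from -115 to +120 mm), 32 mm wide, 42 mm high, lying bristles down beyond the moulds. The point is near its middle, 30 mm above the bench.

How it is judged:
On the way, in this order (a step that is already met when the one before it is completed fails the run):
1. the green tube stands on the floor of the steel mould, upright and released (horizontal distance between mid_c and large_c below 0.018 m and z of mid_c in the frame of large_c between 0.022 and 0.038 m and angle between each of mid_c, large_c's own z axis and vertical below 0.17 rad and height (world z) of large_c below 0.028 m and contact force between mid and the fingers below 0.1 N and linear speed of mid below 0.03 m/s), for 0.2 s.
2. the brass tube stands on the floor of the green tube, upright and released (horizontal distance between small_c and mid_c below 0.014 m and z of small_c in the frame of mid_c between 0.0135 and 0.0295 m and angle between each of small_c, mid_c's own z axis and vertical below 0.17 rad and horizontal distance between mid_c and large_c below 0.018 m and z of mid_c in the frame of large_c between 0.022 and 0.038 m and contact force between small and the fingers below 0.1 N), for 0.2 s.
At the end, for the whole second after the job is handed in: Steel mould flat on the bench; green tube standing on its floor (axes within 18 mm, height within 8 mm, tilt under 10 degrees); brass tube standing on the green tube's floor (axes within 14 mm, height within 8 mm, tilt under 10 degrees); all at rest and released (horizontal distance between mid_c and large_c below 0.018 m and z of mid_c in the frame of large_c between 0.022 and 0.038 m and angle between each of mid_c, small_c, large_c's own z axis and vertical below 0.17 rad and horizontal distance between small_c and mid_c below 0.014 m and z of small_c in the frame of mid_c between 0.0135 and 0.0295 m and height (world z) of large_c below 0.028 m and linear speed of each of large, mid, small below 0.03 m/s); the robot touches nothing.
It fails at once if the concrete cylinder, the bowl or the brush is moved by more than 30 mm (distance of any of core_center, bowl_c, brush_c from where it was at the start of the episode above 0.03 m).
It fails at once if the green or the brass tube is dropped (moves faster than 0.75 m/s out of the fingers, as after a fall of about 30 mm) ((linear speed of mid above 0.75 m/s and contact force between mid and the fingers below 0.1 N) or (linear speed of small above 0.75 m/s and contact force between small and the fingers below 0.1 N)).
It also fails if it takes over 67 s, if anything falls off the work surface, if the arm or the gripper's body presses on something with over 40 N, if the wrist force passes 120 N, or if a joint passes its speed limit or range.

## Working session

There is one attempt and no reset: what is moved stays moved. The work goes in short steps, each a Python script; the robot and the scene stay as the last script left them, time stands still between calls to the robot, and variables do not carry over. Pictures are saved under pics/ and viewed, and the job is handed in when it is done.

```bash
mkdir -p pics; ls
python3 - <<'E'
from rig import manip
import cv2,numpy as np
for n in("scene","top"):
    c=manip.camera(n); cv2.imwrite(f"pics/{n}0.png",c["image"][:,:,::-1])
    print(n,c["fx"],c["fy"],c["cx"],c["cy"]);print(np.round(c["cam_to_world"],4))
print(manip.get_time(),manip.get_position(),manip.get_ee_rot(),manip.get_width())
E
```

```text
pics
scene 375.26460341593855 375.26460341593855 253.90057986526134 195.48637738040668
[[ 0.2826  0.5961 -0.7515  1.2732]
 [ 0.9592 -0.168   0.2274 -0.1774]
 [ 0.0093 -0.7851 -0.6193  0.6365]
 [ 0.      0.      0.      1.    ]]
top 461.19665969278464 461.19665969278464 254.22480310228912 187.11873806499997
[[-0.0289 -0.994   0.1058  0.5007]
 [-0.9993  0.0312  0.02    0.0069]
 [-0.0232 -0.1052 -0.9942  1.1684]
 [ 0.      0.      0.      1.    ]]
0.1 [0.2567998  0.56929949 0.25261903] [ 0.33130879  1.54541491 -0.33345873] 0.08487584762091009
```

View pics/scene0.png

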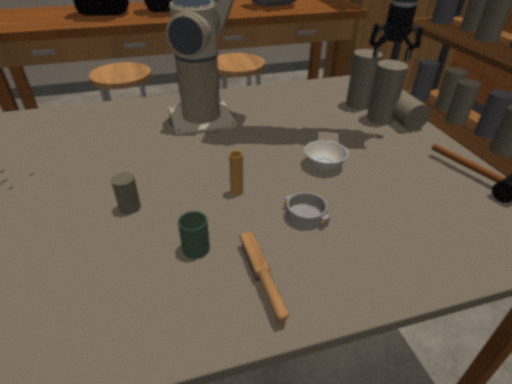

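View pics/top0.png

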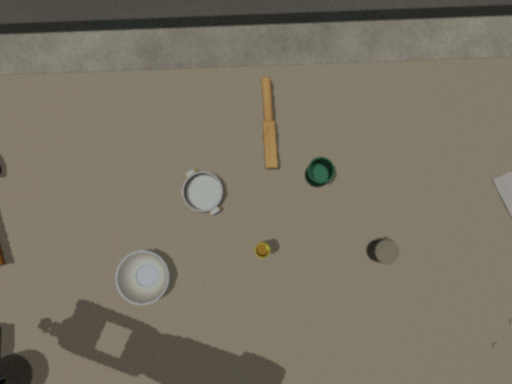

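The scene view shows brass at (236,173), steel at (307,208), green at (194,235), concrete at (126,193), the bowl at (326,155) and the brush at (262,275). In the top view, steel is at (203,192), green at (320,172), brass at (263,250), concrete at (385,251), the bowl at (143,277) and the brush at (270,130). I'll zoom in on the rims next.

Run:
```python
import cv2,numpy as np
s=cv2.imread("pics/scene0.png");t=cv2.imread("pics/top0.png")
def crop(im,cx,cy,h=32,f=6): 
    c=cv2.resize(im[cy-h:cy+h,cx-h:cx+h],None,fx=f,fy=f,interpolation=cv2.INTER_CUBIC)
    c=cv2.convertScaleAbs(c,alpha=1.3)
    for k in range(0,2*h,10):
        cv2.putText(c,str(cx-h+k),(k*f,8),0,.3,(255,255,255));cv2.putText(c,str(cy-h+k),(0,k*f+4),0,.3,(255,255,255))
        cv2.line(c,(k*f,10),(k*f,14),(255,255,255));cv2.line(c,(22,k*f),(26,k*f),(255,255,255))
    return c
h=22
A=np.hstack([crop(s,307,208,h),crop(s,194,235,h),crop(s,236,173,h)])
B=np.hstack([crop(t,203,192,h),crop(t,320,172,h),crop(t,263,250,h)])
cv2.imwrite("pics/crop0.png",np.vstack([A,B]))
```

```text
(no output)
```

View pics/crop0.png

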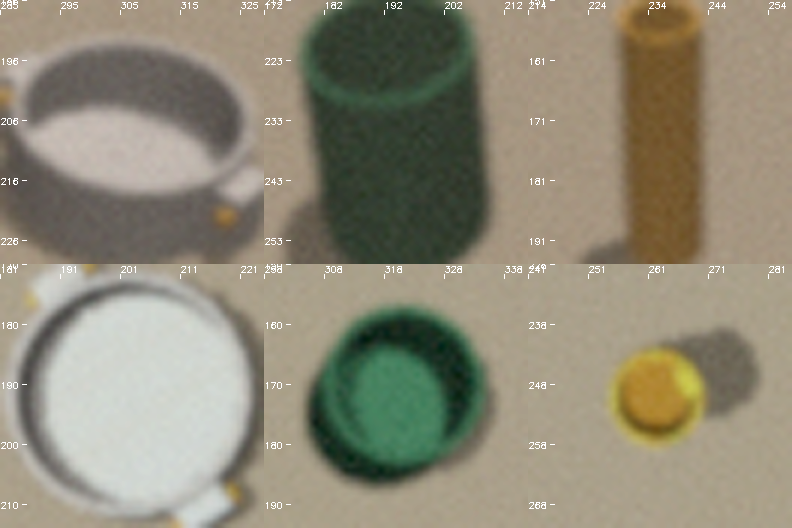

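```bash
cat > loc.py <<'E'
import cv2,numpy as np
from scipy.optimize import least_squares, minimize
from rig import manip
TH=np.linspace(0,2*np.pi,60,endpoint=False)
def proj(c,P):
    M=np.linalg.inv(c["cam_to_world"]); q=(M[:3,:3]@np.atleast_2d(P).T).T+M[:3,3]
    return np.c_[c["fx"]*q[:,0]/q[:,2]+c["cx"],c["fy"]*q[:,1]/q[:,2]+c["cy"]]
def ray(c,uv):
    d=c["cam_to_world"][:3,:3]@np.array([(uv[0]-c["cx"])/c["fx"],(uv[1]-c["cy"])/c["fy"],1]); return c["cam_to_world"][:3,3],d/np.linalg.norm(d)
def tri(obs):
    A=np.zeros((3,3));b=np.zeros(3)
    for c,uv in obs:
        o,d=ray(c,uv);K=np.eye(3)-np.outer(d,d);A+=K;b+=K@o
    return np.linalg.solve(A,b)
def plane(c,uv,z):
    o,d=ray(c,uv);return (o+d*(z-o[2])/d[2])[:2]
def circ(x,y,z,r): return np.c_[x+r*np.cos(TH),y+r*np.sin(TH),np.full(len(TH),z)]
def mask(img,kind):
    hsv=cv2.cvtColor(img,cv2.COLOR_RGB2HSV);H,S,V=cv2.split(hsv)
    m=((H>50)&(H<95)&(S>70)) if kind=="green" else ((H>12)&(H<32)&(S>110))
    return m.astype(np.uint8)
def comp(m,seed):
    m=cv2.morphologyEx(m,cv2.MORPH_CLOSE,np.ones((3,3),np.uint8))
    n,l,st,ce=cv2.connectedComponentsWithStats(m)
    k=min(range(1,n),key=lambda i:np.hypot(*(ce[i]-seed))-0.02*st[i,4]); 
    o=(l==k).astype(np.uint8); cs,_=cv2.findContours(o,cv2.RETR_EXTERNAL,cv2.CHAIN_APPROX_NONE)
    o[:]=0;cv2.drawContours(o,cs,-1,1,-1);return o
def sil(c,x,y,z0,zt,r,S=8):
    p=proj(c,np.r_[circ(x,y,z0,r),circ(x,y,zt,r)])
    h=cv2.convexHull(p.astype(np.float32))
    im=np.zeros((384,512),np.uint8);cv2.fillConvexPoly(im,np.round(h*16).astype(np.int32),255,cv2.LINE_AA,4);return im/255.
def fitcyl(obs,x,y,r,h):
    ms=[cv2.GaussianBlur(m.astype(float),(0,0),1) for _,m in obs]
    f=lambda p:sum(((cv2.GaussianBlur(sil(c,p[0],p[1],0,p[2],p[3]),(0,0),1)-m)**2).sum() for (c,_),m in zip(obs,ms))
    r=minimize(f,[x,y,h,r],method="Nelder-Mead",options=dict(initial_simplex=np.array([x,y,h,r])+np.vstack([np.zeros(4),np.diag([.01,.01,.01,.004])]),xatol=1e-4,fatol=.01))
    return r.x,r.fun
E
python3 - <<'E'
from loc import *
S=manip.camera("scene");T=manip.camera("top")
print("pan rim tri",tri([(S,(307.3,205.3)),(T,(203.1,191.8))]))
# fit pan rim
so=np.array([(288.3,202.7),(326.7,206.8),(305.8,192.7),(306.7,218.5)]);to=np.array([(182.7,191.8),(223.5,191.8),(202.7,171.3),(203.5,212.3)])
def res(p):
    o=[]
    for c,q in((S,so),(T,to)):
        e=cv2.fitEllipse(proj(c,circ(*p)).astype(np.float32)); cn=proj(c,circ(*p))
        for a in q: o.append(cv2.pointPolygonTest(cn.astype(np.float32),(float(a[0]),float(a[1])),True))
    return o
r=least_squares(res,[.5,.1,.04,.051],diff_step=1e-3);print("pan",r.x,np.round(r.fun,1))
for k,ss,ts,rr,h in(("green",(194,235),(318,174),.032,.09),("brass",(236,173),(263,250),.018,.125)):
    a=comp(mask(S["image"],k),ss);b=comp(mask(T["image"],k),ts)
    print(k,a.sum(),b.sum(),cv2.boundingRect(a),cv2.boundingRect(b))
    x,y=plane(T,ts,h*.8)
    print(fitcyl([(S,a),(T,b)],x,y,rr,h), [fitcyl([o],x,y,rr,h)[0].round(4) for o in((S,a),(T,b))])
print("core",plane(T,(385,251),.09),plane(S,(126,181),.095),"bowl",plane(T,(143,277),.05))
for q in((266,78),(270,165)):print("brush",plane(T,q,.04))
for q in((215,210),(192,174)):print("lug",plane(T,q,.033))
E
```

```text
pan rim tri [0.61488735 0.15957335 0.03281017]
pan [ 0.61488363  0.15949449  0.03259661 -0.05029778] [ 1.9 -0.5 -0.6  0.2  0.8 -1.3 -0.1 -0.7]
green 102 596 (180, 220, 26, 17) (306, 158, 29, 28)
(array([ 6.70562538e-01, -1.31690951e-01,  9.66003006e-02, -5.61449489e-04]), np.float64(588.0674609451881)) [array([ 0.6568, -0.1137,  0.0876,  0.    ]), array([ 0.655 , -0.1322,  0.0656,  0.029 ])]
brass 529 199 (229, 150, 14, 46) (255, 242, 16, 16)
(array([0.47032868, 0.01468777, 0.1231488 , 0.01521841]), np.float64(10.015636853733636)) [array([0.4706, 0.015 , 0.1239, 0.0142]), array([0.47  , 0.0141, 0.1306, 0.0159])]
core [ 0.45815592 -0.26824702] [ 0.47680692 -0.26247442] bowl [0.41101584 0.30287508]
brush [ 0.89654641 -0.00812565]
brush [ 0.67452398 -0.0109938 ]
lug [0.56781675 0.12814805]
lug [0.65926277 0.18376523]
```

Run:
```python
from loc import *
import loc
S=manip.camera("scene");T=manip.camera("top")
def mask(img,kind):
    f=cv2.GaussianBlur(img,(0,0),.7).astype(float);R,G,B=f[...,0],f[...,1],f[...,2]
    return ((G-R)/(G+1)>0.02 if kind=="green" else (B/(R+1)<0.66)).astype(np.uint8)
print(S["image"][235,194],S["image"][235,150],T["image"][174,318],T["image"][174,360],S["image"][173,236],T["image"][250,263])
for k,ss,ts,rr,h in(("green",(194,235),(318,174),.032,.09),("brass",(236,173),(263,250),.018,.125)):
    a=comp(mask(S["image"],k),ss);b=comp(mask(T["image"],k),ts)
    print(k,a.sum(),b.sum(),cv2.boundingRect(a),cv2.boundingRect(b))
    x,y=plane(T,ts,h*.8)
    print(fitcyl([(S,a),(T,b)],x,y,rr,h), [fitcyl([o],x,y,rr,h)[0].round(4) for o in((S,a),(T,b))])
```

```text
[37 45 31] [128 116 100] [ 58 103  77] [130 125 108] [90 67 36] [135 103  40]
green 1186 711 (178, 211, 31, 48) (305, 156, 31, 31)
(array([ 0.65312692, -0.13022057,  0.08840778,  0.02950711]), np.float64(19.17915378536905)) [array([ 0.6541, -0.1301,  0.0907,  0.0284]), array([ 0.6526, -0.1301,  0.0978,  0.03  ])]
brass 597 232 (228, 150, 16, 46) (254, 241, 17, 18)
(array([0.4694358 , 0.01477659, 0.12384112, 0.01655074]), np.float64(7.274910264495972)) [array([0.4714, 0.0143, 0.1259, 0.0157]), array([0.4697, 0.0145, 0.1272, 0.0174])]
```

```bash
cat >> loc.py <<'E'
from scipy.spatial.transform import Rotation as Rn
def down(psi):
    x=np.array([0,0,-1.]);y=np.array([np.cos(psi),np.sin(psi),0]);return Rn.from_matrix(np.c_[x,y,np.cross(x,y)]).as_rotvec()
GREEN=np.array([.653,-.130]);BRASS=np.array([.470,.0145]);PAN=np.array([.615,.1595])
def st(): print("t %.2f"%manip.get_time(),"p",np.round(manip.get_position(),4),"F",np.round(manip.get_contact_force(),1),"w %.4f"%manip.get_width())
def snap(tag):
    for n in("scene","top"):cv2.imwrite(f"pics/{n}_{tag}.png",manip.camera(n)["image"][:,:,::-1])
E
python3 - <<'E'
from loc import *
print(Rn.from_rotvec(manip.get_ee_rot()).as_matrix().round(3))
for nm,p,z in(("g",GREEN,.07),("gh",GREEN,.27),("ph",PAN,.27),("p",PAN,.075),("b",BRASS,.115),("bh",BRASS,.30),("pb",PAN,.13),("pbh",PAN,.3)):
    for psi in (np.arctan2(p[1],p[0])+np.pi/2,np.arctan2(p[1],p[0])):
        q=manip.solve_ik([*p,z],down(psi)); print(nm,round(psi,2),None if q is None else np.round(q,2))
S=manip.camera("scene");T=manip.camera("top")
print("pan z.04",plane(S,(307.3,205.3),.04),plane(T,(203.1,191.8),.04))
E
```

```text
[[-0.     0.411  0.912]
 [-0.001  0.912 -0.411]
 [-1.    -0.001  0.   ]]
g 1.37 [-0.21  0.71  1.62 -0.    0.81 -1.59]
g -0.2 [-0.21  0.71  1.62  0.    0.81 -0.02]
gh 1.37 [-0.21  0.47  1.52  0.    1.16 -1.59]
gh -0.2 [-0.21  0.47  1.52  0.    1.16 -0.02]
ph 1.82 [ 0.24  0.42  1.59 -0.    1.13 -1.59]
ph 0.25 [ 0.24  0.42  1.59  0.    1.13 -0.02]
p 1.82 [ 0.24  0.67  1.69 -0.    0.78 -1.59]
p 0.25 [ 0.24  0.67  1.69  0.    0.78 -0.02]
b 1.6 [ 0.01  0.43  2.05 -0.    0.66 -1.6 ]
b 0.03 [ 0.01  0.43  2.05 -0.    0.66 -0.03]
bh 1.6 [ 0.01  0.13  1.91 -0.    1.09 -1.6 ]
bh 0.03 [ 0.01  0.13  1.91 -0.    1.09 -0.03]
pb 1.82 [ 0.24  0.59  1.68 -0.    0.87 -1.59]
pb 0.25 [ 0.24  0.59  1.68  0.    0.87 -0.02]
pbh 1.82 [ 0.24  0.39  1.56 -0.    1.19 -1.59]
pbh 0.25 [ 0.24  0.39  1.56  0.    1.19 -0.02]
pan z.04 [0.62320171 0.15845623] [0.61315535 0.15588675]
```

Run:
```python
from loc import *
from scipy.ndimage import map_coordinates
S=manip.camera("scene");T=manip.camera("top")
def gr(c):
    g=cv2.GaussianBlur(cv2.cvtColor(c["image"],cv2.COLOR_RGB2GRAY).astype(np.float32),(0,0),1.2);return g
G=[gr(S),gr(T)]
def score(p,cams=(0,1)):
    s=0
    for i in cams:
        c=(S,T)[i];f=lambda r,z:map_coordinates(G[i],proj(c,circ(p[0],p[1],z,r))[:,::-1].T,order=1)
        # rim annulus brighter than inner wall top (scene) ; radial derivative magnitude
        s+=np.abs(f(.0485,p[2])-f(.0425,p[2])).mean()+np.abs(f(.0485,p[2])-f(.0545,p[2])).mean()
    return -s
for cams in((0,1),(0,),(1,)):
  best=None
  for dx in np.arange(-.012,.0121,.003):
    for dy in np.arange(-.012,.0121,.003):
      for z in ((.03,.035,.04,.045) if len(cams)==2 else (.04,)):
        p=np.array([.617+dx,.158+dy,z]);v=score(p,cams)
        if best is None or v<best[0]:best=(v,p)
  r=minimize(lambda q:score(q if len(cams)==2 else (*q,.04),cams),best[1][:3 if len(cams)==2 else 2],method="Nelder-Mead",options=dict(initial_simplex=None,xatol=1e-4))
  print(cams,best,r.x.round(4),r.fun)
p=r.x
out=[]
for c,n in((S,"s"),(T,"t")):
    im=cv2.resize(c["image"][:,:,::-1],None,fx=6,fy=6,interpolation=cv2.INTER_CUBIC)
    for xy,col in(((.616,.1575),(0,0,255)),):
        for rad in(.046,.051):cv2.polylines(im,[np.round((proj(c,circ(*xy,.04,rad))+.5)*6).astype(int)],True,col,1)
        cv2.polylines(im,[np.round((proj(c,circ(*xy,.0,.051))+.5)*6).astype(int)],True,(255,0,0),1)
    u,v=(307,208) if n=="s" else (203,192)
    out.append(im[(v-30)*6:(v+30)*6,(u-30)*6:(u+30)*6])
cv2.imwrite("pics/panfit.png",np.hstack(out))
```

```text
(0, 1) (np.float32(-76.63105), array([0.611, 0.161, 0.03 ])) [0.613  0.1605 0.0317] -77.74061584472656
(0,) (np.float32(-37.312138), array([0.623, 0.158, 0.04 ])) [0.6221 0.1568] -37.81951141357422
(1,) (np.float32(-41.636536), array([0.611, 0.152, 0.04 ])) [0.6111 0.1524] -41.784114837646484
```

View pics/panfit.png

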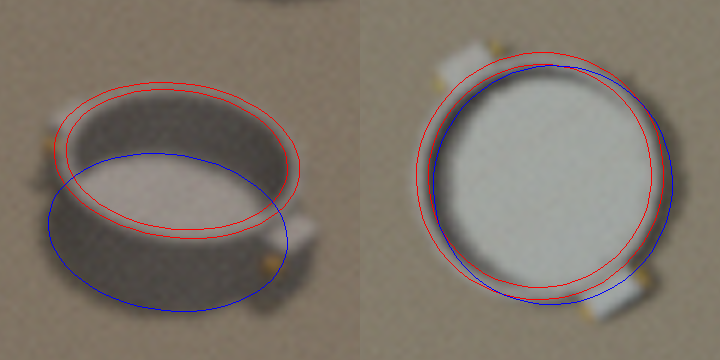

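The rim overlays agree to a few mm: the scene view gives (0.622,0.157) and the top view (0.611,0.152). I'll use about (0.6165,0.156), which is well inside the 14 mm clearance, and check it in the images with the tube held above. Now I'll grasp the green tube.

```bash
sed -i 's/PAN=np.array(.*/PAN=np.array([.6165,.156])/' loc.py
python3 - <<'E'
from loc import *
o=down(np.arctan2(GREEN[1],GREEN[0]))
manip.move_to([*GREEN,.20],o); st()
manip.servo_line([*GREEN,.070],o,rate=.1); st()
manip.command_gripper(.050,f_grip=40); st()
manip.servo_line([*GREEN,.10],o,rate=.06); st()
snap("g1")
E
```

```text
t 3.33 p [ 0.6532 -0.1291  0.2001] F [ 0.6  0.6 -0.3] w 0.0855
t 4.78 p [ 0.6535 -0.1301  0.0708] F [ 0.  -0.6 -0.3] w 0.0854
t 5.12 p [ 0.6535 -0.1301  0.071 ] F [-0.8 -0.4  6.4] w 0.0627
t 5.77 p [ 0.6529 -0.13    0.1002] F [ 0.2  0.6 -2.1] w 0.0630
```

View pics/scene_g1.png

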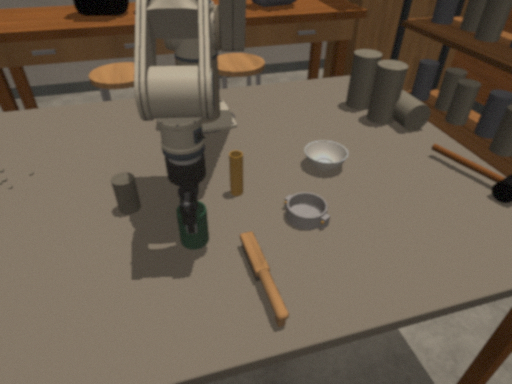

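The green tube is held (width 63 mm) and lifted to (193,226) in the scene view. Next I carry it over the pan.

Run:
```python
from loc import *
o=down(np.arctan2(GREEN[1],GREEN[0]));o2=down(np.arctan2(PAN[1],PAN[0]))
manip.servo_line([*GREEN,.20],o,rate=.12)
manip.move_to([*PAN,.20],o2)
manip.servo_line([*PAN,.135],o2,rate=.08); manip.hold(.3); st()
snap("g2")
def crop(n,u,v,h=44):
    im=cv2.imread(f"pics/{n}_g2.png");return cv2.resize(im[v-h:v+h,u-h:u+h],(396,396),interpolation=cv2.INTER_CUBIC)
cv2.imwrite("pics/g2c.png",cv2.convertScaleAbs(np.hstack([crop("scene",307,190),crop("top",203,192)]),alpha=1.4))
```

```text
t 9.22 p [0.6167 0.156  0.1354] F [ 0.5 -0.2 -1. ] w 0.0628
```

View pics/g2c.png

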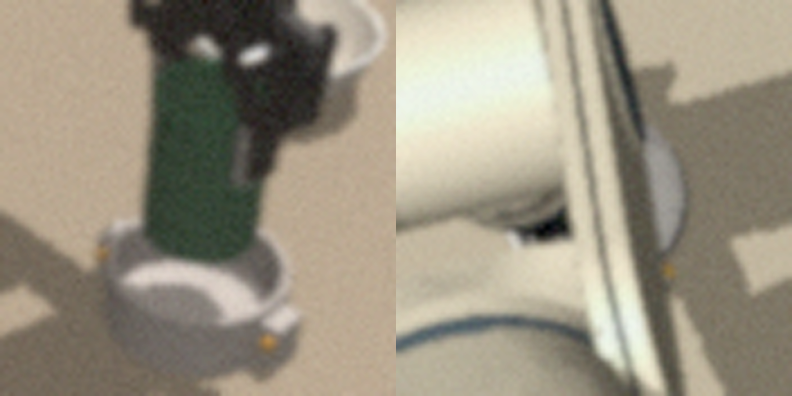

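Run:
```python
from loc import *
S=manip.camera("scene")
p=manip.get_position()
im=cv2.resize(S["image"][146:250,255:359,::-1],None,fx=5.5,fy=5.5,interpolation=cv2.INTER_CUBIC);im=cv2.convertScaleAbs(im,alpha=1.4)
def d(P,col):cv2.polylines(im,[np.round((proj(S,P)-[255,146]+.5)*5.5).astype(int)],True,col,1)
d(circ(p[0],p[1],p[2]-.0705,.032),(0,0,255))
d(circ(*p[:2],p[2]+.0195,.032),(0,0,255))
d(circ(*PAN,.04,.051),(255,255,0));d(circ(*PAN,.04,.046),(255,255,0));d(circ(*PAN,0,.051),(255,0,0));d(circ(*PAN,.005,.046),(0,255,255))
cv2.imwrite("pics/g3.png",im)
```

```text
(no output)
```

View pics/g3.png

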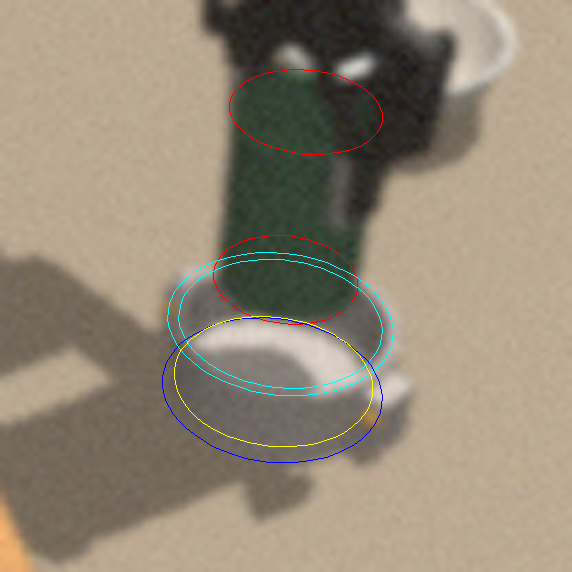

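The model outlines for the held green tube and the pan match the picture within about 1 px (about 2 mm), so the tube is over the middle of the pan. I lower it with a force check.

Run:
```python
from loc import *
o2=down(np.arctan2(PAN[1],PAN[0]))
manip.servo_line([*PAN,.083],o2,rate=.06); manip.hold(.2); st(); f0=manip.get_contact_force()
z=.083
while z>.0725:
    z-=.0015; manip.servo_line([*PAN,z],o2,rate=.03); f=manip.get_contact_force()-f0
    print(round(z,4),np.round(manip.get_position()[2],4),f.round(1))
    if f[2]>4 or np.hypot(*f[:2])>8: break
st(); snap("g4")
S=cv2.imread("pics/scene_g4.png");cv2.imwrite("pics/g4c.png",cv2.convertScaleAbs(cv2.resize(S[140:250,250:360],None,fx=5,fy=5,interpolation=cv2.INTER_CUBIC),alpha=1.4))
```

```text
t 10.58 p [0.6168 0.1561 0.0835] F [ 0.1 -0.2 -1.8] w 0.0628
0.0815 0.0815 [-0.3 -0.4  1. ]
0.08 0.0798 [0.3 0.2 0.1]
0.0785 0.0784 [-0.7  0.  -0.5]
0.077 0.0769 [ 0.3 -0.2  0.2]
0.0755 0.076 [-1.7 -0.8  6.6]
t 11.83 p [0.6168 0.1561 0.076 ] F [-1.6 -0.9  4.8] w 0.0625
```

View pics/g4c.png

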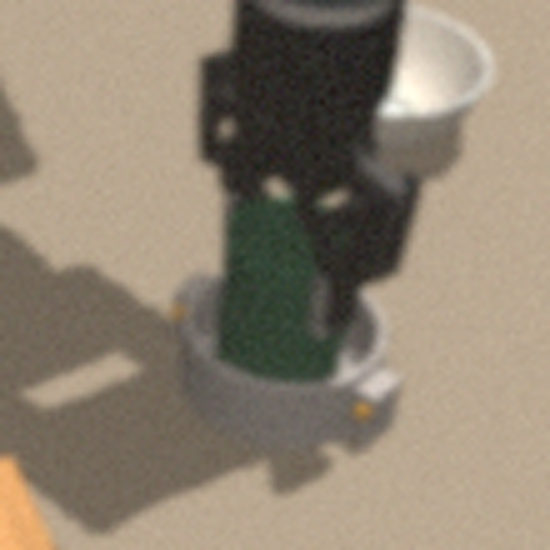

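It touched down at the expected height, TCP 0.0755 with about 6 N. The picture shows the green tube inside the pan rim. I release it, retreat and check.

Run:
```python
from loc import *
o2=down(np.arctan2(PAN[1],PAN[0]))
p=manip.get_position()
manip.command_gripper(.085); st(); manip.hold(.2)
manip.servo_line([p[0],p[1],.24],o2,rate=.12); st()
o=down(np.arctan2(BRASS[1],BRASS[0]))
manip.move_to([*BRASS,.24],o); st()
snap("g5")
S=cv2.imread("pics/scene_g5.png");T=cv2.imread("pics/top_g5.png")
cv2.imwrite("pics/g5c.png",cv2.convertScaleAbs(np.hstack([cv2.resize(S[155:235,267:347],(396,396),interpolation=cv2.INTER_CUBIC),cv2.resize(T[152:232,163:243],(396,396),interpolation=cv2.INTER_CUBIC)]),alpha=1.4))
```

```text
t 12.29 p [0.6164 0.156  0.0753] F [ 0.1 -0.2 -0.1] w 0.0855
t 14.02 p [0.6163 0.156  0.2391] F [ 0.3 -0.8  0.1] w 0.0852
t 14.85 p [0.4714 0.0148 0.2405] F [ 0.2 -0.3  0.1] w 0.0850
```

View pics/g5c.png

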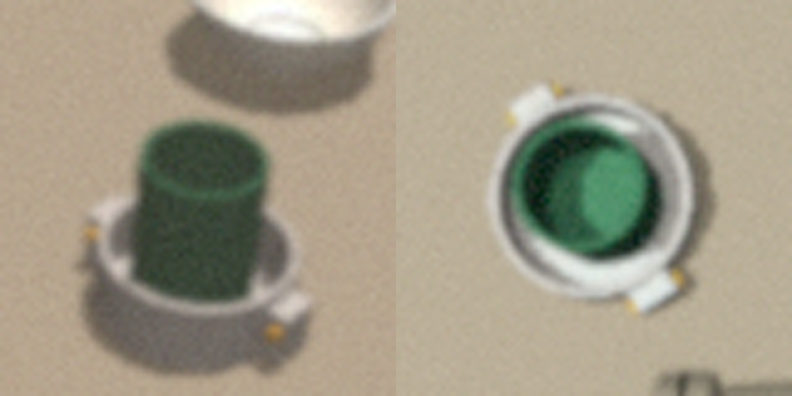

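View pics/scene_g5.png

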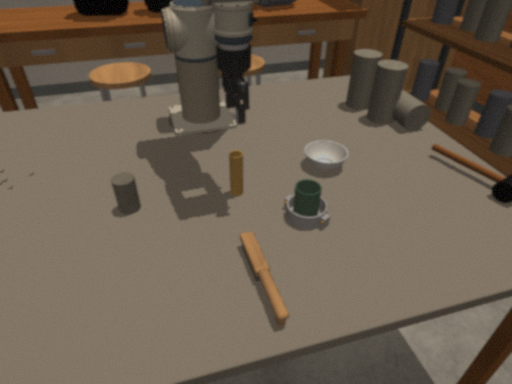

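Both views show the green tube upright inside the pan and released: rim near (308,187) in the scene view and (201,189) in the top view. Bystanders are unmoved. I measure its rim, then grasp the brass.

Run:
```python
from loc import *
S=manip.camera("scene");T=manip.camera("top")
gs,gt,pt,ps=(307.8,187.1),(201.0,189.4),(202.2,191.3),(306.8,204.8)
print("green rim tri",tri([(S,gs),(T,gt)]),plane(S,gs,.095),plane(T,gt,.095))
print("pan",tri([(S,ps),(T,pt)]),plane(S,ps,.04),plane(T,pt,.04))
def mask(img,kind):
    f=cv2.GaussianBlur(img,(0,0),.7).astype(float);R,B=f[...,0],f[...,2]
    return (B/(R+1)<0.66).astype(np.uint8)
a=comp(mask(S["image"],"b"),(236,173));print("brass scene",cv2.boundingRect(a),fitcyl([(S,a)],*BRASS,.018,.125)[0])
o=down(np.arctan2(BRASS[1],BRASS[0]))
manip.servo_line([*BRASS,.117],o,rate=.1); st()
manip.command_gripper(.025,f_grip=40); st()
manip.servo_line([*BRASS,.15],o,rate=.06); st()
snap("b1")
```

```text
green rim tri [0.61461917 0.15589981 0.09079935] [0.61996567 0.15533185] [0.61348175 0.15346476]
pan [0.61534487 0.15977896 0.03493587] [0.62105214 0.15801444] [0.6144626  0.15808922]
brass scene (249, 0, 263, 189) [4.84707807e-01 4.13213898e-02 1.29383302e-01 3.52525144e-05]
t 16.43 p [0.4704 0.0145 0.1175] F [ 0.3 -0.3 -0.1] w 0.0849
t 16.95 p [0.4705 0.0145 0.1174] F [ 0.4 -0.3  4.3] w 0.0359
t 17.65 p [0.4699 0.0145 0.1501] F [ 0.8 -0.5 -2.6] w 0.0355
```

View pics/scene_b1.png

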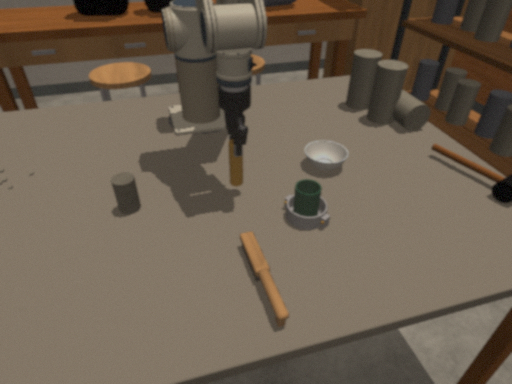

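The brass tube is held (width 35.5 mm) and lifted to around (236,163). The measured green rim is (0.6167,0.1544), which matches the release pose (0.6164,0.156). I carry it over the nest.

```bash
cat >> loc.py <<'E'
G2=np.array([.6165,.1555])
E
python3 - <<'E'
from loc import *
o=down(np.arctan2(BRASS[1],BRASS[0]));o2=down(np.arctan2(G2[1],G2[0]))
manip.servo_line([*BRASS,.27],o,rate=.12)
manip.move_to([*G2,.27],o2)
manip.servo_line([*G2,.227],o2,rate=.08); manip.hold(.3); st()
S=manip.camera("scene");p=manip.get_position()
im=cv2.resize(S["image"][130:230,255:355,::-1],None,fx=5.5,fy=5.5,interpolation=cv2.INTER_CUBIC);im=cv2.convertScaleAbs(im,alpha=1.4)
def d(P,col):cv2.polylines(im,[np.round((proj(S,P)-[255,130]+.5)*5.5).astype(int)],True,col,1)
d(circ(p[0],p[1],p[2]-.1172,.018),(0,0,255))
d(circ(*G2,.095,.032),(255,255,0));d(circ(*G2,.095,.028),(255,255,0))
cv2.imwrite("pics/b2.png",im)
E
```

```text
t 20.71 p [0.6167 0.1556 0.2275] F [ 0.8  0.2 -1.6] w 0.0355
```

View pics/b2.png

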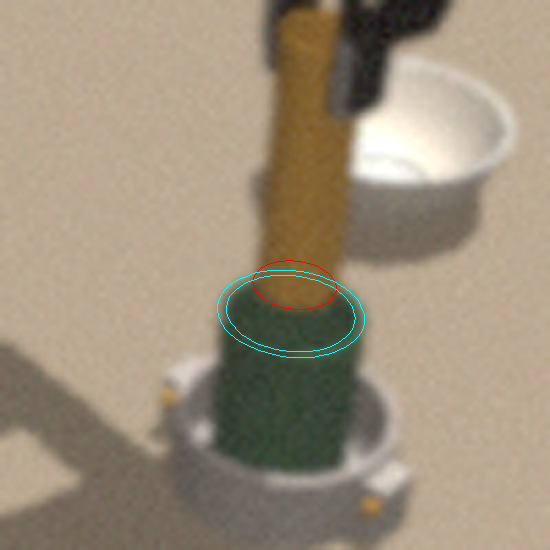

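In the picture the brass bottom sits about 1 px (2 mm) right of the model, and the green rim fits. I shift y by −1.5 mm and lower, stopping on force.

Run:
```python
from loc import *
P=G2-[0,.0015]; o2=down(np.arctan2(P[1],P[0]))
manip.servo_line([*P,.215],o2,rate=.05); manip.hold(.2); f0=manip.get_contact_force(); st()
z=.215
stop=False
while z>.1245:
    s=.006 if z>.139 else .0015
    z-=s; manip.servo_line([*P,z],o2,rate=.05 if s>.002 else .03); f=manip.get_contact_force()-f0
    if z<.14 or abs(f).max()>2.5: print(round(z,4),np.round(manip.get_position()[2],4),f.round(1))
    if f[2]>4 or np.hypot(*f[:2])>8: break
st(); snap("b3")
S=cv2.imread("pics/scene_b3.png");cv2.imwrite("pics/b3c.png",cv2.convertScaleAbs(cv2.resize(S[130:230,255:355],None,fx=5.5,fy=5.5,interpolation=cv2.INTER_CUBIC),alpha=1.4))
```

```text
t 21.35 p [0.6167 0.154  0.2152] F [ 0.7  0.6 -1.9] w 0.0355
0.137 0.1365 [-0.9 -0.9  0.3]
0.1355 0.1355 [-0.8 -0.5  0.7]
0.134 0.1339 [-0.7 -1.6  0.5]
0.1325 0.1324 [-0.6 -0.4  1.5]
0.131 0.1309 [-0.7  0.1  1.1]
0.1295 0.1294 [-0.5 -0.7  0.9]
0.128 0.1279 [-0.6  0.3  0.6]
0.1265 0.1266 [-0.6 -0.5  0.8]
0.125 0.1264 [-2.6  0.2 11.1]
t 26.82 p [0.617  0.1542 0.1264] F [-1.9  0.8  9.1] w 0.0355
```

View pics/b3c.png

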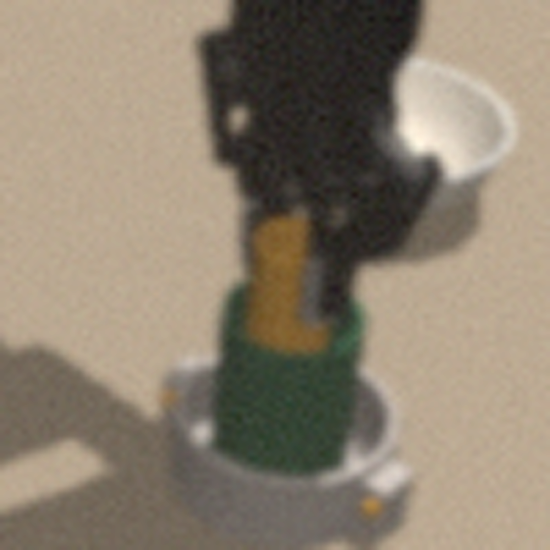

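Contact came at TCP 0.1264 against an expected 0.1262, so the brass is on the green floor. The view shows it inside the green rim. I release and retreat.

Run:
```python
from loc import *
p=manip.get_position(); o2=down(np.arctan2(p[1],p[0]))
manip.command_gripper(.085); manip.hold(.2); st()
manip.servo_line([p[0],p[1],.29],o2,rate=.12); st()
manip.move_to([.42,-.03,.30],down(0)); manip.hold(.3); st()
snap("f")
S=cv2.imread("pics/scene_f.png");T=cv2.imread("pics/top_f.png")
cv2.imwrite("pics/fc.png",cv2.convertScaleAbs(np.hstack([cv2.resize(S[150:230,267:347],(396,396),interpolation=cv2.INTER_CUBIC),cv2.resize(T[152:232,163:243],(396,396),interpolation=cv2.INTER_CUBIC)]),alpha=1.4))
d=[cv2.imread(f"pics/{n}0.png") for n in("scene","top")]
cv2.imwrite("pics/fall.png",cv2.resize(np.hstack([S,T]),(800,300),interpolation=cv2.INTER_AREA))
```

```text
t 27.66 p [0.6165 0.154  0.1249] F [ 0.3 -0.8  1.1] w 0.0850
t 29.18 p [0.6166 0.1541 0.2891] F [ 0.3 -0.2 -0.7] w 0.0853
t 30.53 p [ 0.4205 -0.0296  0.2998] F [-0.6 -0.7 -0.2] w 0.0850
```

View pics/fc.png

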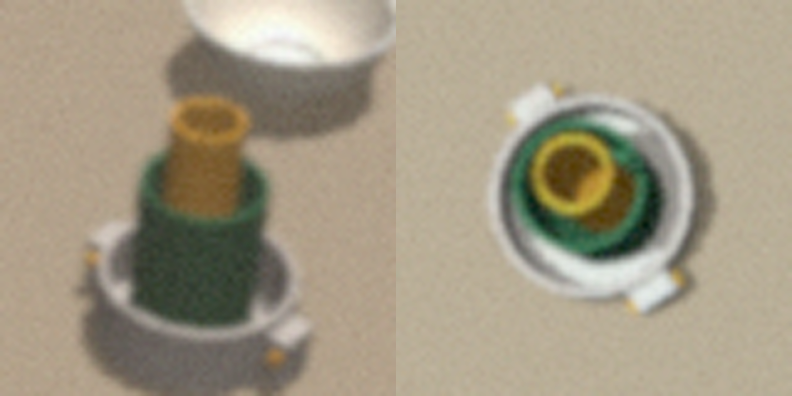

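View pics/fall.png

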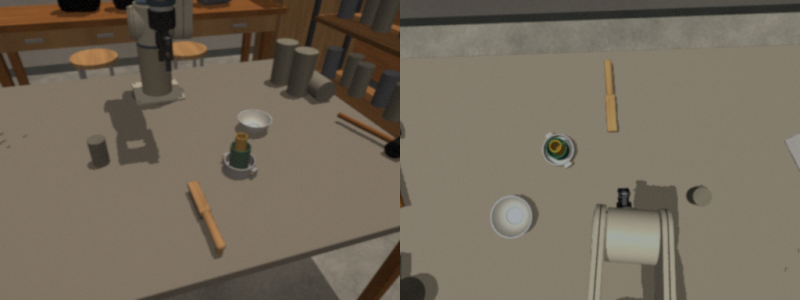

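The picture shows the brass upright inside green inside the pan: brass rim at about (309,174) in the scene view and (198,187) in the top view. One numeric check on its height and centre, then I hand in.

Run:
```python
from loc import *
S=manip.camera("scene");T=manip.camera("top")
a,b=(308.8,173.6),(198.4,186.7)
print("brass rim",tri([(S,a),(T,b)]).round(4),plane(S,a,.134).round(4),plane(T,b,.134).round(4))
for n,c in(("scene",S),("top",T)):
    A=cv2.imread(f"pics/{n}0.png")[:,:,::-1]
    for k,(u,v) in dict(core=((126,193),(385,251)),bowl=((326,155),(143,277)),brush=((262,275),(270,122))).items():
        u,v=((u,v) if n=="scene" else (u,v))
        x,y=u if n=="scene" else v
        h=26 if k!="brush" else 44
        t=cv2.getRectSubPix(A.copy(),(2*h,2*h),(x,y)) ; s=cv2.getRectSubPix(c["image"].copy(),(2*h,2*h),(x,y))
        w=cv2.createHanningWindow((2*h,2*h),cv2.CV_32F); g=lambda i:cv2.cvtColor(i,cv2.COLOR_RGB2GRAY).astype(np.float32)
        print(n,k,np.round(cv2.phaseCorrelate(g(t),g(s),w),2) if False else [np.round(q,2) for q in cv2.phaseCorrelate(g(t),g(s),w)])
manip.sign_off(); print(manip.get_time())
```

```text
brass rim [0.6162 0.1548 0.132 ] [0.6189 0.1542] [0.6157 0.1539]
scene core [array([-0.13, -0.02]), np.float64(1.08)]
scene bowl [array([-0.11,  0.08]), np.float64(0.88)]
scene brush [array([0.01, 0.02]), np.float64(1.09)]
top core [array([-0.02, -0.2 ]), np.float64(1.01)]
top bowl [array([0.07, 0.08]), np.float64(1.03)]
top brush [array([ 0.  , -0.09]), np.float64(1.04)]
the job is handed in; nothing more can be done
the job is handed in; nothing more can be done
```

The nest is done and handed in at about 31 s of the 67 s allowed. I stood the green tube on the pan floor and released it, then stood the brass tube on the green tube's floor and released it. Each was lowered slowly until I felt contact, within 1 mm of the expected height. No verdict was reported.

**Last checks:**
- **Brass rim:** triangulated at (0.616, 0.155, 0.132), against an expected height of 0.134.
- **Green rim:** measured right after release at (0.615–0.617, 0.154–0.156), which puts its axis about 2–4 mm from the pan's.
- **Nest:** upright in both views, with the arm clear of everything.
- **Concrete cylinder, bowl and brush:** shifted by no more than 0.2 px, so effectively unmoved.

**What disagreed:** the two cameras differed by up to about 11 mm on the pan centre at its nominal height. Triangulating put its rim at 32–35 mm instead of 40 mm. I used a centre between the two estimates, which fitted within the 14 mm clearance. In the scene picture the held brass tube also sat about 2 mm to one side of where the model put it, so I shifted the placement by 1.5 mm.

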